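# Run a fingertip along the tablet organiser to shut its lids

### The job

The weekly tablet organiser has been filled and its seven lids stand ajar. Start at the ridged end tab and run your fingertips lightly along the row in one low pass, shutting the lids flat one after another without raising the hand away until the last is shut. Do not pick up or shove the organiser, and leave the bottles, cups and spoon around it alone.

Things in the scene. Friction and masses are not known exactly. Their poses are not given: they have to be found in the camera images.
- organiser: grey plastic tablet organiser, loose, 0.5 kg, a row of seven lidded compartments 44 wide (x), 250 long (y), 34 high. Origin: centre underneath, midway along the lids; z up. At the +y end a solid ridged tab 26 long, then lid 1 to lid 7 (at -y). Lid k covers y from 112-32(k-1) to 81-32(k-1) mm; shut lids are level with the tab, 34 above the counter
- row_start (a point): centre of the top of the ridged end tab, 34 mm above the counter, 13 mm before the hinge of lid 1; axes as the organiser's
- row_end (a point): middle of the far end of the row at shut-lid height, where lid 7 ends, 34 mm above the counter, 237 mm from row_start along the organiser's -y; axes as the organiser's
- lid1 (a joint): opening angle in rad of lid 1, counted from the ridged tab: 0 shut flat, grows as it opens (stop at 1.3). White plastic flap 44 x 30 x 4 mm with a small thumb lip, hinged along its edge nearest the tab, so its far edge stands up (about 10 to 19 mm at the start). A slightly stiff hinge: it stays where it is left and goes down with under 1 N on its free edge.
- lid2 (a joint): opening angle in rad of lid 2, counted from the ridged tab: 0 shut flat, grows as it opens (stop at 1.3). White plastic flap 44 x 30 x 4 mm with a small thumb lip, hinged along its edge nearest the tab, so its far edge stands up (about 10 to 19 mm at the start). A slightly stiff hinge: it stays where it is left and goes down with under 1 N on its free edge.
- lid3 (a joint): opening angle in rad of lid 3, counted from the ridged tab: 0 shut flat, grows as it opens (stop at 1.3). White plastic flap 44 x 30 x 4 mm with a small thumb lip, hinged along its edge nearest the tab, so its far edge stands up (about 10 to 19 mm at the start). A slightly stiff hinge: it stays where it is left and goes down with under 1 N on its free edge.
- lid4 (a joint): opening angle in rad of lid 4, counted from the ridged tab: 0 shut flat, grows as it opens (stop at 1.3). White plastic flap 44 x 30 x 4 mm with a small thumb lip, hinged along its edge nearest the tab, so its far edge stands up (about 10 to 19 mm at the start). A slightly stiff hinge: it stays where it is left and goes down with under 1 N on its free edge.
- lid5 (a joint): opening angle in rad of lid 5, counted from the ridged tab: 0 shut flat, grows as it opens (stop at 1.3). White plastic flap 44 x 30 x 4 mm with a small thumb lip, hinged along its edge nearest the tab, so its far edge stands up (about 10 to 19 mm at the start). A slightly stiff hinge: it stays where it is left and goes down with under 1 N on its free edge.
- lid6 (a joint): opening angle in rad of lid 6, counted from the ridged tab: 0 shut flat, grows as it opens (stop at 1.3). White plastic flap 44 x 30 x 4 mm with a small thumb lip, hinged along its edge nearest the tab, so its far edge stands up (about 10 to 19 mm at the start). A slightly stiff hinge: it stays where it is left and goes down with under 1 N on its free edge.
- lid7 (a joint): opening angle in rad of lid 7, counted from the ridged tab: 0 shut flat, grows as it opens (stop at 1.3). White plastic flap 44 x 30 x 4 mm with a small thumb lip, hinged along its edge nearest the tab, so its far edge stands up (about 10 to 19 mm at the start). A slightly stiff hinge: it stays where it is left and goes down with under 1 N on its free edge.
- syrup: bystander: amber bottle with white cap, diameter 58, height 125 mm, origin under its centre, standing off the tab end, about 120 mm to the +x side of the row
- jar: bystander: small white pill jar with green cap, diameter 48, height 62, origin under its centre, about 85 mm from the row on the +x side
- shaker: bystander: glass shaker with steel cap, diameter 40, height 68, origin under its centre, about 85 mm from the row on the +x side
- dose_cup: bystander: small blue dosing cup, diameter 38, height 36, origin under its centre, about 80 mm from the row on the -x side
- spoon: bystander: steel spoon 140 long lying parallel to the row on its -x side, about 90 mm off; origin at the middle underneath
- mug: bystander: white mug with handle, diameter 80, height 95, origin under its centre, to the right

How it is judged (in metres and radians):
On the way, in this order (a step that is already met when the one before it is completed fails the run):
1. lid 1 (counted from the tab) pressed shut (value of joint lid1 below 0.12 rad), for 0.05 s.
2. lid 2 (counted from the tab) pressed shut (value of joint lid2 below 0.12 rad), for 0.05 s.
3. lid 3 (counted from the tab) pressed shut (value of joint lid3 below 0.12 rad), for 0.05 s.
4. lid 4 (counted from the tab) pressed shut (value of joint lid4 below 0.12 rad), for 0.05 s.
5. lid 5 (counted from the tab) pressed shut (value of joint lid5 below 0.12 rad), for 0.05 s.
6. lid 6 (counted from the tab) pressed shut (value of joint lid6 below 0.12 rad), for 0.05 s.
7. lid 7 (counted from the tab) pressed shut (value of joint lid7 below 0.12 rad), for 0.05 s.
At the end, for the whole second after the job is handed in: all seven lids within 0.12 rad of shut (free edge under 4 mm up), the organiser flat on the counter, at rest and within 30 mm of where it stood, the bystanders within 25 mm of where they stood (value of joint each of lid1, lid2, lid3, lid4, lid5, lid6, lid7 below 0.12 rad and angle between organiser's own z axis and vertical below 0.05 rad and distance of organiser from where it was at the start of the episode below 0.03 m and height (world z) of organiser below 0.006 m and linear speed of organiser below 0.02 m/s and distance of each of syrup, jar, shaker, dose_cup, spoon, mug from where it was at the start of the episode below 0.025 m); the robot touches nothing.
It fails at once if the organiser is lifted or tipped (over 12 mm or 0.2 rad) (height (world z) of organiser above 0.012 m or angle between organiser's own z axis and vertical above 0.2 rad).
It fails at once if the organiser is shoved more than 30 mm (distance of organiser from where it was at the start of the episode above 0.03 m).
It fails at once if the fingers press on the organiser with more than 50 N (contact force between the fingers and organiser above 50 N).
It fails at once if the hand is raised more than about 85 mm above the lids after lid 1 is shut and before lid 7 is (value of joint lid1 below 0.12 rad and not (value of joint lid7 below 0.12 rad) and z of the grasp point in the frame of organiser above 0.14 m).
It fails at once if a bystander is moved more than 25 mm or lifted (distance of any of syrup, jar, shaker, dose_cup, spoon, mug from where it was at the start of the episode above 0.025 m).
It also fails if it takes over 45 s, if anything falls off the work surface, if the arm or the gripper's body presses on something with over 40 N, if the wrist force passes 120 N, or if a joint passes its speed limit or range.

### The arm

A 6-joint arm with a two-finger parallel gripper is mounted at the origin on the work surface. World frame = base frame: x ahead of the robot, y to its left, z up, the work surface at z = 0. Lengths are in mm, angles in rad, forces in N, time in s.
With the tool pointing down it reaches from about 275 to 1000 mm from the base axis. Payload 8.4 kg.
Tool frame: the origin (TCP) lies between the finger pads; the fingertips stand 17 mm ahead of it and the grasp point (between the pads) lies 2 mm behind it; z points along the fingers, y is the line along which they close (so a half turn about z gives the same grasp; the last joint's range is limited). The gripper opens to 85 mm and grips with 20 to 120 N. Pads are 22 mm wide; open, the fingers measure 114 mm over their backs; the gripper's body (76 mm by 85 mm) begins 54 mm behind the grasp point. The pads swing forward as they close: fully open they stand 13 mm farther back than shut.
Start: joints at [-1.273, 0.353, 1.633, -0, 1.155, -0.002], TCP at [184.579, -597.125, 248.281] pointing down, gripper open.
Joint ranges: [-2.63, 2.63], [-0.92, 2.1], [0.06, 2.66], [-1.3, 4.44], [0, 2.69], [-3.02, 3.02]. Speed limits (rad/s): [2.22, 2.22, 2.79, 3.14, 3.14, 3.14].

### API

Orientations are given as [roll, pitch, yaw] about the fixed x, y, z axes, in that order (R = Rz(yaw) Ry(pitch) Rx(roll)).
In Python, from rig import sense, grab_frame, sign_off gives the robot as it stands. The module is installed in compiled form; this text tells all that it offers.
- The arm moves only by the tool send_rows, never from a script. Its argument "moves" is a list that holds one entry, the list of rows, each a list of 7 numbers: the shift along the world's x, y, z in m, then the turn, a rotation vector about the world's x, y, z in rad, then the opening, from -1 (shut) to 1 (fully open). In form: [[[dx, dy, dz, rx, ry, rz, jaw], ...]]. A call has 1 to 10 rows; each row shifts and turns the commanded pose from where the row before left it; what a row does not reach is not made up. A row lasts 1/10 s, in which the tool goes at most 50 mm and 8.59 degrees, less where a joint would pass 70% of its speed; a pose out of reach is approached as far as the arm can. A call with a gripper value outside its range is refused whole. The fingers move at their own pace and stop on an object; "grip_force" is the grip in N (left out, the last holds). Time passes only in rows, so rows that do not move let the fingers close. It gives the time, the measured TCP pose, the force, the opening and the grip force at its end, in the units of the state.
- sense(): the state, without advancing time (a new reading comes with each control period).
- grab_frame(name): name is "scene" or "top" or "wrist"; returns a dict with "img" (384x512x3 uint8, red, green, blue), "mtx" (3x3 intrinsics, pixels), "dist" ([k1, k2, p1, p2, k3] as OpenCV has them; the pictures are not rectified), "rvec" (rotation vector, rad) and "tvec" (3), from world to camera coordinates, as OpenCV has them; the wrist camera has in their place "T_tool_cam" (4x4, takes a point from camera to tool coordinates, whose origin is the TCP and whose axes are the flange's). Camera axes: x right, y down, z forward; pixel columns grow to the right and rows downward; lengths in mm; the calibration is good to about 2 mm. A picture is of the moment at which its call begins: read the wrist's pose just before it. There is no depth.
- sign_off(): hands the job in; it is judged then, once.
The state is a dict: "clock": time; "qpos": joint angles; "qvel": joint speeds; "joint_efforts": joint torques, N m; "eef_pos": TCP position; "tcp_rot": TCP orientation; "contact_force": force on the tool from outside, world axes, zero at the start; "wrist_torque": the same for the moment, N m; "opening": opening from 0.0 (shut) to 1.0 (fully open); "grasp_force": force on a finger pad.
Only numpy, scipy, OpenCV 4.12 (cv2) and the standard library are available. Lean on these libraries where they do the work, as an engineer would, in place of code of your own. Each camera call takes 0.05 s, during which the arm holds its last target. There are 200 camera calls.

## Working session

There is one attempt and no reset: what is moved stays moved. The work goes in short steps, Python scripts to look and compute and a tool call to move; the robot and the scene stay as the last step left them, time stands still between calls to the robot, and variables do not carry over. Pictures are saved under pics/ and viewed, at most 10 in all, crops included, and the job is handed in when it is done.

Besides the shell and the picture viewer there is one more tool, called after "Emit:" in YAML: its name, and indented under it one key for each argument. send_rows: Moves the arm, as the interface text tells. Its arguments: {"type":"object","properties":{"moves":{"type":"array"},"grip_force":{"type":"number"}},"required":["moves"]}

```bash
mkdir -p pics; python3 - <<'E'
from rig import sense, grab_frame
import cv2
s=sense();print(s)
for n in("top","scene"):
    f=grab_frame(n);cv2.imwrite(f"pics/{n}0.png",f["img"][:,:,::-1]);print({k:v for k,v in f.items() if k!="img"})
    import pickle;pickle.dump(f,open(f"{n}.pkl","wb"))
E
```

```text
{'clock': 0.0, 'qpos': array([-1.27341836e+00,  3.53664376e-01,  1.63414247e+00, -1.18311170e-05,
        1.15521006e+00, -2.40216702e-03]), 'qvel': array([-0.00239557, -0.00109442,  0.00193639,  0.0019169 , -0.00250832,
        0.00109238]), 'joint_efforts': array([-3.97018492e-03, -6.05264711e+01, -3.42080891e+01, -4.34993462e-04,
        9.35057615e-03, -6.86331674e-06]), 'eef_pos': array([ 184.42897732, -596.68615738,  247.54796812]), 'tcp_rot': array([-3.14016837e+00,  7.39590369e-06,  2.99784923e-01]), 'contact_force': array([ 0.27094937,  0.03683674, -0.23059618]), 'wrist_torque': array([-0.0002156 ,  0.02147043, -0.07044753]), 'grasp_force': 0.0, 'opening': 0.9996950393562603}
{'mtx': array([[385.45079268,   0.        , 256.32713515],
       [  0.        , 385.45079268, 189.66090245],
       [  0.        ,   0.        ,   1.        ]]), 'dist': array([-0.05418554,  0.        ,  0.        ,  0.        ,  0.        ]), 'rvec': array([ 2.17396375, -2.11509553,  0.1612225 ]), 'tvec': array([ -88.34652352,  582.17240641, 1029.03155018])}
{'mtx': array([[460.20498906,   0.        , 257.75332058],
       [  0.        , 460.20498906, 192.67524908],
       [  0.        ,   0.        ,   1.        ]]), 'dist': array([-0.09992694,  0.        ,  0.        ,  0.        ,  0.        ]), 'rvec': array([ 2.40139832,  1.02057521, -0.27479479]), 'tvec': array([-360.12983351, -368.51967364, 1362.35724131])}
```

View pics/top0.png

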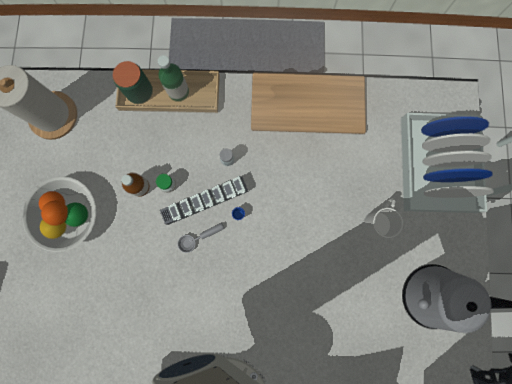

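View pics/scene0.png

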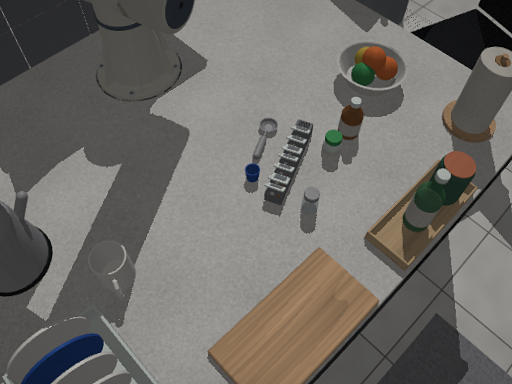

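The top view shows the organiser from its tab at about (167,216) to the far end at about (250,182). The syrup, jar and shaker are above it; the spoon and cup are below. I'll enlarge both views.

```bash
python3 - <<'E'
import cv2,pickle,numpy as np
t=pickle.load(open("top.pkl","rb"))["img"][:,:,::-1]; s=pickle.load(open("scene.pkl","rb"))["img"][:,:,::-1]
a=cv2.resize(t[165:235,150:265],None,fx=6.5,fy=6.5,interpolation=cv2.INTER_CUBIC)
b=cv2.resize(s[110:210,240:340],None,fx=6,fy=6,interpolation=cv2.INTER_CUBIC)
cv2.imwrite("pics/tz.png",a);cv2.imwrite("pics/sz.png",b)
E
```

```text
(no output)
```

View pics/tz.png

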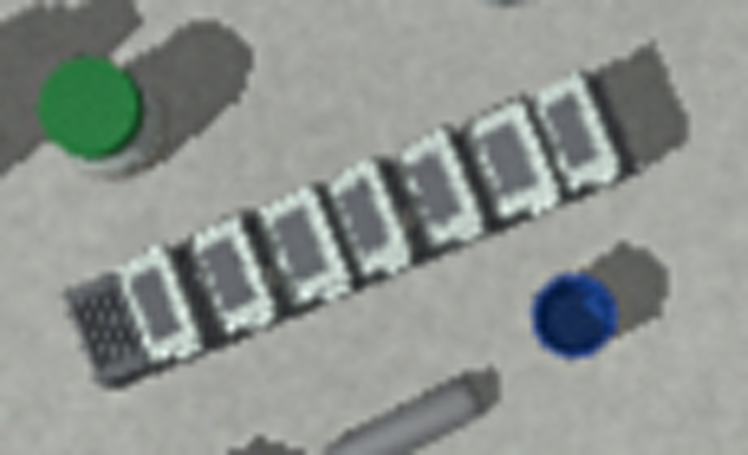

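View pics/sz.png

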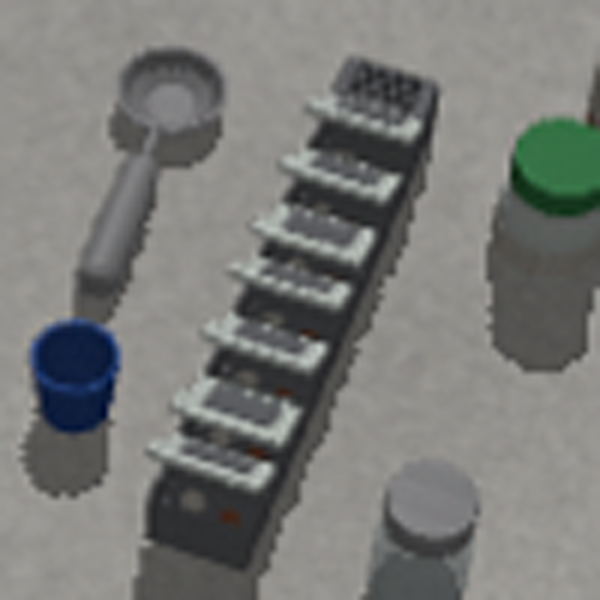

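The top crop shows the tab's outer corners at (67,293) and (103,380), and the lid hinges along the left edges of the white frames. The scene crop shows the tab's back corners at (352,58) and (438,84), and the far end at the bottom.

```bash
cat > h.py <<'E'
import cv2,pickle,numpy as np
F={n:pickle.load(open(n+".pkl","rb")) for n in("top","scene")}
def ray(n,p,z):
    f=F[n];u=cv2.undistortPoints(np.array([[p]],float),f["mtx"],f["dist"])[0,0]
    R=cv2.Rodrigues(f["rvec"])[0];c=-R.T@f["tvec"];d=R.T@np.array([*u,1]);return c+d*(z-c[2])/d[2]
T=lambda x,y,z:ray("top",((x+.5)/6.5-.5+150,(y+.5)/6.5-.5+165),z)[:2].round(1)
S=lambda x,y,z:ray("scene",((x+.5)/6-.5+240,(y+.5)/6-.5+110),z)[:2].round(1)
E
python3 - <<'E'
from h import *
print("tab T",T(67,293,34),T(103,383,34)); print("tab S",S(352,58,34),S(438,84,34))
print("hinge1 T",T(120,268,36),T(153,357,36))
print("far bottom S",S(150,546,0),S(250,568,0), "far top T", T(600,75,34),T(637,170,34))
# side long edges, top view (hinge corners of lids 1..7)
print("jar",T(90,108,62),"cup",T(575,315,36),"spoon end",T(480,385,8))
for n in F:
    R=cv2.Rodrigues(F[n]["rvec"])[0];print(n,-R.T@F[n]["tvec"])
E
```

```text
tab T [521.9 195.4] [483.8 177.6]
tab S [484.4 181.3] [520.9 198. ]
hinge1 T [533.1 172.7] [495.4 156.3]
far bottom S [588.3 -46. ] [623.8 -24. ] far top T [623.3 -30.5] [582.1 -47.9]
jar [598.1 183.7] cup [518.5 -23.3] spoon end [489.1  18.4]
top [ 425.41996291  -73.11073024 1104.22299675]
scene [ 983.41697206 -471.26057427  965.56824202]
```

```bash
python3 - <<'E'
from h import *
P=np.array([[184,-597,231],[184,-597,400],[184,-597,450],[100,-300,500],[0,0,300.]])
for n in F:
    f=F[n];print(n,cv2.projectPoints(P,f["rvec"],f["tvec"],f["mtx"],f["dist"])[0].reshape(-1,2).round())
t=F["top"]["img"][220:384,360:512,::-1];s=F["scene"]["img"][170:334,0:152,::-1]
cv2.imwrite("pics/k.png",cv2.resize(np.hstack([t,s]),None,fx=2.6,fy=2.6))
print(ray("top",(440,295),0),ray("top",(440,295),200),ray("scene",(15,250),0),ray("scene",(15,250),200), ray("top",(388,222),60))
E
```

```text
top [[488. 362.]
 [542. 388.]
 [563. 398.]
 [402. 471.]
 [212. 464.]]
scene [[ -69.  179.]
 [-121.  125.]
 [-139.  105.]
 [ -15.  -23.]
 [ 115.  -19.]]
[ 303.64234224 -600.70359527    0.        ] [ 325.69905018 -505.14447966  200.        ] [ 280.75166414 -564.22342178    0.        ] [ 426.29607568 -544.96784906  200.        ] [ 502.72018691 -433.67642143   60.        ]
```

View pics/k.png

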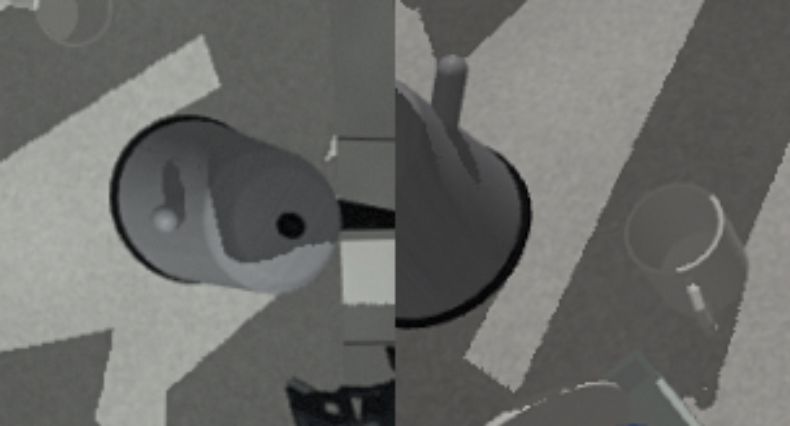

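The grey object is a kettle right beside the start pose, so I'll go up over it first and then across. The gripper shuts on the way.

Emit:
send_rows:
  moves:
    - [[0,0,0.04,0,0,0,-1],[0,0,0.04,0,0,0,-1],[0,0,0.04,0,0,0,-1],[0,0.01,0.04,0,0,0,-1],[0.016,0.039,0,0,0,0,-1],[0.016,0.039,0,0,0,0,-1],[0.016,0.039,0,0,0,0,-1],[0.016,0.039,0,0,0,0,-1],[0.016,0.039,0,0,0,0,-1],[0.016,0.039,0,0,0,0,-1]]

```text
clock: 1.1
eef_pos: [280.7, -351.4, 408.0]
tcp_rot: [-3.141, 0.0, 0.299]
contact_force: [0.9, -0.2, -0.6]
opening: 0.001
grasp_force: 0.0
```

Emit:
send_rows:
  moves:
    - [[0.016,0.038,0,0,0,0.0124,-1],[0.016,0.038,0,0,0,0.0124,-1],[0.016,0.038,0,0,0,0.0124,-1],[0.016,0.038,0,0,0,0.0124,-1],[0.016,0.038,0,0,0,0.0124,-1],[0.016,0.038,0,0,0,0.0124,-1],[0.016,0.038,0,0,0,0.0124,-1],[0.016,0.038,0,0,0,0.0124,-1],[0.016,0.038,0,0,0,0.0124,-1],[0.016,0.038,0,0,0,0.0124,-1]]

```text
clock: 2.1
eef_pos: [440.7, 28.7, 408.1]
tcp_rot: [3.142, 0.0, 0.425]
contact_force: [0.9, -0.1, -0.5]
opening: 0.0
grasp_force: 0.0
```

Emit:
send_rows:
  moves:
    - [[0.013,0.03,-0.02,0,0,0,-1],[0.013,0.03,-0.03,0,0,0,-1],[0.013,0.03,-0.03,0,0,0,-1],[0.013,0.03,-0.03,0,0,0,-1],[0.013,0.032,-0.03,0,0,0,-1],[0,0,-0.03,0,0,0,-1],[0,0,-0.03,0,0,0,-1],[0,0,-0.03,0,0,0,-1],[0,0,0,0,0,0,-1],[0,0,0,0,0,0,-1]]

```text
clock: 3.1
eef_pos: [505.4, 178.8, 178.4]
tcp_rot: [-3.141, 0.001, 0.424]
contact_force: [0.1, 0.5, -0.1]
opening: 0.001
grasp_force: 0.0
```

```bash
python3 - <<'E'
from rig import sense, grab_frame
import cv2,numpy as np
from scipy.spatial.transform import Rotation as Ro
s=sense();f=grab_frame("wrist");print(s["eef_pos"],s["tcp_rot"],s["contact_force"])
import pickle;pickle.dump((s,f),open("w.pkl","wb"))
d=np.array([.411,-.912,0]);A=np.array([502.8,188,34.])
R=Ro.from_euler("xyz",s["tcp_rot"]).as_matrix();Tc=f["T_tool_cam"];print(Tc.round(2))
n=np.array([.912,.411,0])
P=[A+d*k+n*e for k in(0,26,250) for e in(-22,22)]
pc=[(np.linalg.inv(Tc)@np.r_[R.T@(p-s["eef_pos"]),1])[:3] for p in P]
uv=cv2.projectPoints(np.array(pc),np.zeros(3),np.zeros(3),f["mtx"],f["dist"])[0].reshape(-1,2);print(uv.round())
im=f["img"][:,:,::-1].copy()
for u in uv: 
    if abs(u).max()<2000: cv2.circle(im,tuple(int(v) for v in u),3,(0,0,255),1)
cv2.imwrite("pics/w0.png",cv2.resize(im,(800,600)))
E
```

```text
[505.42366648 178.81357709 178.4350638 ] [-3.14143911e+00  1.21354475e-03  4.23730106e-01] [ 0.13945542  0.53662398 -0.13027185]
[[   0.     -0.96   -0.3    76.16]
 [   1.      0.      0.     -0.97]
 [  -0.     -0.3     0.96 -125.14]
 [   0.      0.      0.      1.  ]]
[[247. 208.]
 [247. 158.]
 [277. 208.]
 [278. 158.]
 [521. 207.]
 [532. 160.]]
```

View pics/w0.png

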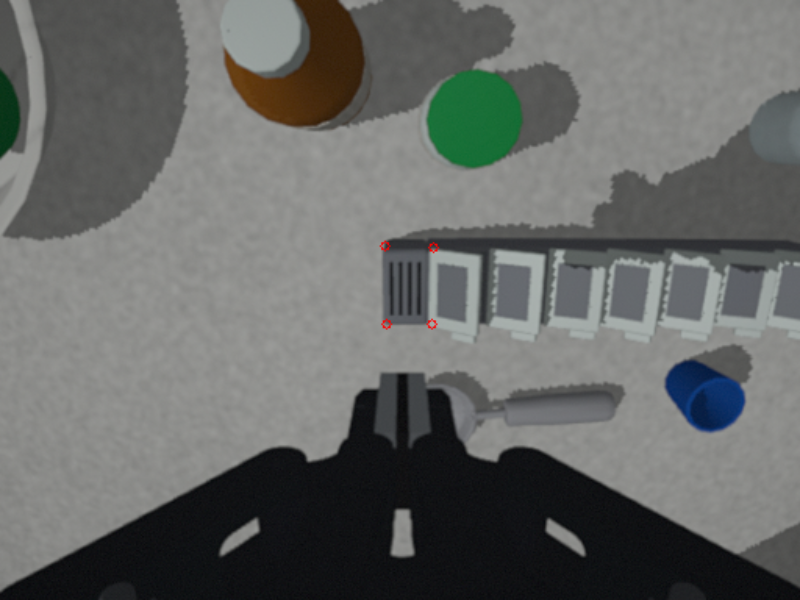

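The wrist view agrees with the estimate: the red projected corners sit on the tab's corners (in the 800x600 view, from (385,247) to (433,324)). Now I'll descend onto the tab under guard.

Emit:
send_rows:
  moves:
    - [[-0.001,0.002,-0.03,0,0,0,-1],[0,0,-0.03,0,0,0,-1],[0,0,-0.03,0,0,0,-1],[0,0,-0.02,0,0,0,-1],[0,0,-0.01,0,0,0,-1],[0,0,-0.003,0,0,0,-1],[0,0,0,0,0,0,-1]]

```text
clock: 3.85
eef_pos: [505.5, 181.1, 56.3]
tcp_rot: [3.141, -0.002, 0.424]
contact_force: [-0.4, 0.1, -0.1]
opening: 0.001
grasp_force: 0.0
```

Emit:
send_rows:
  moves:
    - [[0,0,-0.001,0,0,0,-1],[0,0,-0.001,0,0,0,-1],[0,0,0,0,0,0,-1]]

```text
clock: 4.15
eef_pos: [504.9, 181.0, 53.9]
tcp_rot: [3.142, -0.001, 0.424]
contact_force: [-0.5, -0.7, 0.8]
opening: -0.003
grasp_force: 0.0
```

Emit:
send_rows:
  moves:
    - [[0,0,-0.001,0,0,0,-1],[0,0,-0.001,0,0,0,-1],[0,0,0,0,0,0,-1]]

```text
clock: 4.45
eef_pos: [504.5, 180.8, 51.2]
tcp_rot: [-3.142, 0.0, 0.424]
contact_force: [0.0, 0.3, 0.9]
opening: 0.001
grasp_force: 0.0
```

Emit:
send_rows:
  moves:
    - [[0,0,-0.0005,0,0,0,-1],[0,0,0,0,0,0,-1]]

```text
clock: 4.65
eef_pos: [504.5, 180.8, 51.1]
tcp_rot: [-3.142, 0.0, 0.424]
contact_force: [-1.8, -0.6, 6.5]
opening: -0.001
grasp_force: 2.8
```

Contact at TCP z of about 51.1 with 6.5 N. I'll raise 1 mm and sweep.

Emit:
send_rows:
  moves:
    - [[0,0,0.001,0,0,0,-1],[0.0016,-0.0036,0,0,0,0,-1],[0.0016,-0.0036,0,0,0,0,-1],[0.0016,-0.0036,0,0,0,0,-1],[0.0016,-0.0036,0,0,0,0,-1],[0.0016,-0.0036,0,0,0,0,-1],[0.0016,-0.0036,0,0,0,0,-1]]

```text
clock: 5.35
eef_pos: [514.3, 158.9, 51.7]
tcp_rot: [-3.142, 0.0, 0.424]
contact_force: [-0.2, 0.6, 0.4]
opening: -0.0
grasp_force: 0.0
```

Emit:
send_rows:
  moves:
    - [[0.0016,-0.0036,0,0,0,0,-1],[0.0016,-0.0036,0,0,0,0,-1],[0.0016,-0.0036,0,0,0,0,-1],[0.0016,-0.0036,0,0,0,0,-1],[0.0016,-0.0036,0,0,0,0,-1],[0.0016,-0.0036,0,0,0,0,-1],[0.0016,-0.0036,0,0,0,0,-1],[0,0,0,0,0,0,-1]]

```text
clock: 6.15
eef_pos: [525.7, 133.6, 51.8]
tcp_rot: [3.141, -0.0, 0.423]
contact_force: [0.5, -1.0, -0.6]
opening: -0.001
grasp_force: 0.0
```

```bash
python3 - <<'E'
from rig import sense, grab_frame
import cv2,numpy as np
f=grab_frame("wrist");g=grab_frame("scene")
a=f["img"][100:300,150:512,::-1];b=g["img"][110:210,240:340,::-1]
cv2.imwrite("pics/w1.png",np.hstack([cv2.resize(a,(480,265)),cv2.resize(b,(265,265))]))
E
```

```text
(no output)
```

View pics/w1.png

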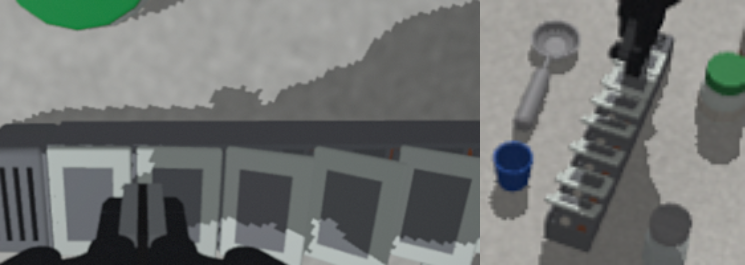

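Lid 1 lies flat and lid 2 is almost down, with the fingers centred and the organiser unmoved. Continuing.

Emit:
send_rows:
  moves:
    - [[0.0016,-0.0036,0,0,0,0,-1],[0.0016,-0.0036,0,0,0,0,-1],[0.0016,-0.0036,0,0,0,0,-1],[0.0016,-0.0036,0,0,0,0,-1],[0.0016,-0.0036,0,0,0,0,-1],[0.0016,-0.0036,0,0,0,0,-1],[0.0016,-0.0036,0,0,0,0,-1],[0.0016,-0.0036,0,0,0,0,-1],[0.0016,-0.0036,0,0,0,0,-1],[0.0016,-0.0036,0,0,0,0,-1]]

```text
clock: 7.25
eef_pos: [541.5, 97.7, 51.8]
tcp_rot: [3.142, 0.0, 0.424]
contact_force: [-0.1, 0.5, 0.2]
opening: 0.001
grasp_force: 0.0
```

Emit:
send_rows:
  moves:
    - [[0.0016,-0.0036,0,0,0,0,-1],[0.0016,-0.0036,0,0,0,0,-1],[0.0016,-0.0036,0,0,0,0,-1],[0.0016,-0.0036,0,0,0,0,-1],[0.0016,-0.0036,0,0,0,0,-1],[0.0016,-0.0036,0,0,0,0,-1],[0.0016,-0.0036,0,0,0,0,-1],[0.0016,-0.0036,0,0,0,0,-1],[0.0016,-0.0036,0,0,0,0,-1],[0.0016,-0.0036,0,0,0,0,-1]]

```text
clock: 8.25
eef_pos: [557.5, 61.7, 51.8]
tcp_rot: [3.142, 0.0, 0.424]
contact_force: [0.3, 0.5, 0.5]
opening: -0.001
grasp_force: 0.0
```

Emit:
send_rows:
  moves:
    - [[0.0016,-0.0036,0,0,0,0,-1],[0.0016,-0.0036,0,0,0,0,-1],[0.0016,-0.0036,0,0,0,0,-1],[0.0016,-0.0036,0,0,0,0,-1],[0.0016,-0.0036,0,0,0,0,-1],[0.0016,-0.0036,0,0,0,0,-1],[0.0016,-0.0036,0,0,0,0,-1],[0.0016,-0.0036,0,0,0,0,-1],[0.0016,-0.0036,0,0,0,0,-1],[0.0016,-0.0036,0,0,0,0,-1]]

```text
clock: 9.25
eef_pos: [573.5, 25.7, 51.8]
tcp_rot: [3.142, 0.0, 0.424]
contact_force: [0.4, 0.1, 0.1]
opening: 0.001
grasp_force: 0.0
```

Emit:
send_rows:
  moves:
    - [[0.0016,-0.0036,0,0,0,0,-1],[0.0016,-0.0036,0,0,0,0,-1],[0.0016,-0.0036,0,0,0,0,-1],[0.0016,-0.0036,0,0,0,0,-1],[0.0016,-0.0036,0,0,0,0,-1],[0.0016,-0.0036,0,0,0,0,-1],[0.0016,-0.0036,0,0,0,0,-1],[0.0016,-0.0036,0,0,0,0,-1],[0.0016,-0.0036,0,0,0,0,-1],[0.0016,-0.0036,0,0,0,0,-1]]

```text
clock: 10.25
eef_pos: [589.5, -10.2, 51.8]
tcp_rot: [-3.142, -0.0, 0.424]
contact_force: [0.1, 0.9, 0.0]
opening: 0.002
grasp_force: 0.1
```

Emit:
send_rows:
  moves:
    - [[0.0016,-0.0036,0,0,0,0,-1],[0.0016,-0.0036,0,0,0,0,-1],[0.0016,-0.0036,0,0,0,0,-1],[0.0016,-0.0036,0,0,0,0,-1],[0.0016,-0.0036,0,0,0,0,-1],[0.0016,-0.0036,0,0,0,0,-1],[0.0016,-0.0036,0,0,0,0,-1],[0,0,0,0,0,0,-1],[0,0,0,0,0,0,-1]]

```text
clock: 11.15
eef_pos: [600.6, -35.2, 51.8]
tcp_rot: [-3.142, 0.0, 0.424]
contact_force: [0.2, -1.1, -1.1]
opening: 0.001
grasp_force: 0.0
```

```bash
python3 - <<'E'
from rig import sense, grab_frame
import cv2,numpy as np
f=grab_frame("wrist");g=grab_frame("scene")
a=f["img"][100:300,0:362,::-1];b=g["img"][110:210,240:340,::-1]
cv2.imwrite("pics/w2.png",np.hstack([cv2.resize(a,(440,243)),cv2.resize(b,(243*3//2,243*3//2))[:243*3//2] if 0 else cv2.resize(b,(243,243))]))
E
```

```text
(no output)
```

View pics/w2.png

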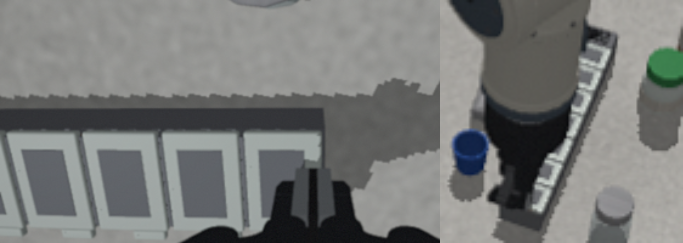

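All the visible lids lie flat with the fingers at the far end. I'll rise straight up, clear of the row, and check everything.

Emit:
send_rows:
  moves:
    - [[0,0,0.01,0,0,0,-1],[0,0,0.03,0,0,0,-1],[0,0,0.04,0,0,0,-1],[0,0,0.04,0,0,0,-1],[0,0,0.04,0,0,0,-1],[0,-0.03,0.03,0,0,0,-1],[0,-0.04,0,0,0,0,-1],[0,-0.04,0,0,0,0,-1],[0,-0.04,0,0,0,0,-1],[0,0,0,0,0,0,-1]]

```text
clock: 12.25
eef_pos: [600.4, -189.2, 242.7]
tcp_rot: [3.139, -0.0, 0.421]
contact_force: [0.5, 0.7, -0.3]
opening: 0.002
grasp_force: 0.0
```

```bash
python3 - <<'E'
from rig import sense, grab_frame
import cv2,numpy as np
f=grab_frame("top");g=grab_frame("scene")
a=f["img"][150:260,115:275,::-1];b=g["img"][90:220,240:370,::-1]
cv2.imwrite("pics/w3.png",np.hstack([cv2.resize(a,(480,330),interpolation=cv2.INTER_CUBIC),cv2.resize(b,(318,330),interpolation=cv2.INTER_CUBIC)]))
E
```

```text
(no output)
```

View pics/w3.png

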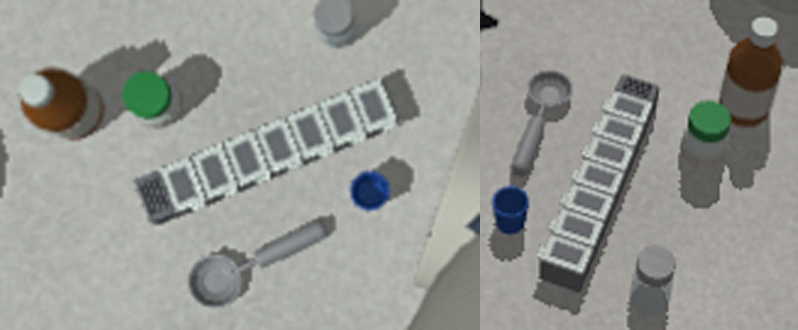

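Both views show all seven lids flat, with the organiser and the bystanders where they stood. Handing in.

```bash
python3 -c "
from rig import sign_off
print(sign_off())"
```

```text
the job is handed in; nothing more can be done
None
```

I shut all seven lids in one low pass from the ridged tab; the final pictures show them flat and the organiser and bystanders apparently unmoved. The job is handed in, at about 12 s on the clock, and no verdict came back.

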